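# Rotate the hand-gel refills in the spring-loaded lane

## Task

The older gel refill (yellow band) was left at the back of its lane. Pull it forward, gently, until you feel it touch the orange front stop; only then stand the new refill (green band) upright in the lane behind it, between it and the black spring pusher, which has to be pressed back to make room, so that the pusher holds both refills tight against the stop. Leave the amber jars and the white screen clamp where they are.

Things in the scene. Friction and masses are not known exactly. Their poses are not given: they have to be found in the camera images.
- rack: White rack fixed on the desk, 310 (x) by 260 mm (y), floor 12 mm thick. Origin: centre of its underside; x points to the back of the lanes (away from the robot), y left, z up. Two lanes along x, centre lines at y = +65 mm (working lane) and -65 mm (jars), each between rails 64 mm apart inside, 18 mm high above the floor, x = -105 to +115 mm. Back wall at x = 152 mm, 50 to 87 mm above the desk.
- lane (a point): Point on the rack floor (12 mm above the desk) on the working lane's centre line, 65 mm to the left of the rack's centre. Axes as the rack.
- stop_bracket: Dark steel bracket, 20 x 50 x 6 mm, fixed at the working lane's front end. It carries the orange front stop: an upright plate 62 mm wide, top 33 mm above the rack floor, on rubber buffers that give 1 mm per 2.5 N. It was set by hand and its place is not reported: the face that the refill meets is 90 to 120 mm behind (rack +x of) the bracket's origin. Find it by touch; keep the push under 12 N.
- pusher (a joint): Travel of the black pusher plate at the back of the working lane, in m: 0 at rest (forward end), growing as it is pressed back (rack +x), at most 0.055. A spring drives it forward: 3.5 N at rest, plus 50 N/m. Damping 30 N s/m; it comes forward by itself.
- pusher_face (a point): Middle of the top edge of the pusher plate's front face (moves with it; axes as the rack). The plate is upright, 8 mm thick, 52 mm wide, its top 112 mm above the rack floor. At rest its face is 75 mm behind the rack's centre: the gap to the front stop is then 90 to 120 mm, 8 to 38 mm too short for two refills (128 mm), so it must be pressed back.
- old_center (a point): Centre (half-way up) of the older refill: a white plastic block with a yellow band, 64 mm deep (its x), 56 mm wide (its y), 90 mm tall (z, up), about 0.18 kg. Stands in the working lane with its x along the lane, near the pusher. Grasp it across its 56 mm width, from above.
- new_center (a point): Centre (half-way up) of the new refill: same block with a green band, 64 mm deep (its x), 56 mm wide (its y), 90 mm tall (z, up), about 0.18 kg. Stands upright on the desk, turned by up to 0.5 rad, to the right of the rack. In the lane its 64 mm side runs along the lane, either way round.
- jar_a_center (a point): Centre (half-way up) of an amber jar, 54 mm in diameter, 95 mm tall, front place of the right-hand lane. Bystander.
- jar_b_center (a point): Centre (half-way up) of another such amber jar behind it. Bystander.
- clamp_center (a point): Centre of a white plastic screen clamp, 70 x 45 x 40 mm, lying on the desk. Bystander.
Mind the look-alikes: they are no part of the job. Leave any turquoise look-alike of the part that bears old_center alone.

How it is judged:
By the outcome, as a careful person would: the job done as asked, in the order asked, and still so for the second after the job is handed in, with the robot touching nothing.
It also fails if it takes over 64 s, if anything falls off the work surface, if the arm or the gripper's body presses on something with over 40 N, if the wrist force passes 120 N, or if a joint passes its speed limit or range.

## Robot

A 6-joint arm with a two-finger parallel gripper is mounted at the origin on the work surface. World frame = base frame: x ahead of the robot, y to its left, z up, the work surface at z = 0. Lengths are in m, angles in rad, forces in N, time in s.
With the tool pointing down it reaches from about 0.25 to 0.725 m from the base axis. Payload 4 kg.
Tool frame: the origin (TCP) lies on the centre line of the jaws, within the pads' length; the fingertips stand ahead of it and the grasp point (between the pads) lies 11 mm behind it (bot.tip_extent is the z of the fingertips in the tool frame, in m); z points along the fingers, y is the direction in which the jaws open and shut (so a half turn about z gives the same grasp; the last joint's range is limited). The gripper opens to 85 mm and grips with 20 to 120 N. Pads are 22 mm wide; open, the fingers measure 114 mm over their backs; the gripper's body (76 mm by 85 mm) begins 54 mm behind the grasp point. The pads swing forward as they close: fully open they stand 13 mm farther back than shut.
Start: joints at [1.271, 0.241, 0.005, 1.335, 0, 1.571], TCP at [0.148, 0.478, 0.239] pointing down, gripper open.
Joint ranges: [-2.72, 2.72], [-1.05, 1.87], [-1.09, 1.28], [-1.99, 2.15], [-1.42, 1.44], [-3.14, 3.14]. Speed limits (rad/s): [2.79, 2.79, 3.14, 3.14, 3.14, 3.14].

## Interface

Orientations are given as a unit quaternion [x, y, z, w].
In Python, from workcell import bot gives the robot as it stands.
- The arm moves only by the shell command python3 -m jog 'ROWS'. ROWS is JSON, a list that holds one entry, the list of rows, each a list of 7 numbers: the shift along the world's x, y, z in m, then the turn, a rotation vector about the world's x, y, z in degrees, then the closure in counts, from 0 (fully open) to 255 (shut). In form: [[[tx, ty, tz, ax, ay, az, fingers], ...]]. A call has 1 to 10 rows; each row is the pose to reach, as a shift and turn from the pose commanded when the call began; what a row does not reach only later rows make up. A row lasts 1/12 s, in which the tool goes at most 41.7 mm and 7.16 degrees, less where a joint would pass 70% of its speed; a pose out of reach is approached as far as the arm can. A call with a gripper value outside its range is refused whole. The fingers move at their own pace and stop on an object; the grip force is fixed at half the most. Time passes only in rows, so rows that repeat a pose let the fingers close. It gives the time, the measured TCP pose, the force and the opening at its end, in the units of the state.
- bot.get_obs(): the state, without advancing time (a new reading comes with each control period).
- bot.camera(name): name is "side" or "top"; returns the picture (480x640x3 uint8, blue, green, red); there is no depth.
- bot.camera_model(name): a dict with "K" (3x3 intrinsics, pixels), "T" (4x4, takes a point from camera to world coordinates). Camera axes: x right, y down, z forward; pixel columns grow to the right and rows downward; lengths in m; the calibration is good to about 2 mm. A picture is of the moment at which its call begins. camera_model takes no time and is no camera call.
- bot.job_done(): hands the job in, once; it reports no verdict.
The state is a dict: "clock": time; "joint_pos": joint angles; "joint_vel": joint speeds; "tau": joint torques, N m; "eef_pos": TCP position; "tool_rot": TCP orientation; "ft_force": force on the tool from outside, world axes, zero at the start; "ft_torque": the same for the moment, N m; "grip_width": finger opening in m.
Only numpy, scipy, OpenCV 4.12 (cv2) and the standard library are available. Lean on these libraries where they do the work, as an engineer would, in place of code of your own. Each camera call takes 0.05 s, during which the arm holds its last target. There are 200 camera calls.

## Working session

There is one attempt and no reset: what is moved stays moved. The work goes in short steps, Python scripts to look and compute and a shell command to move; the robot and the scene stay as the last step left them, time stands still between calls to the robot, and variables do not carry over. Pictures are saved under pics/ and viewed, about 8 in all and at most 12, crops included, and the job is handed in when it is done.

```bash
mkdir -p pics; ls; python3 - <<'E'
from workcell import bot
import cv2
o=bot.get_obs();print({k:o[k] for k in('clock','eef_pos','tool_rot','ft_force','grip_width')},bot.tip_extent)
for n in('top','side'):
    cv2.imwrite(f'pics/{n}0.png',bot.camera(n)); m=bot.camera_model(n);print(n,m)
E
```

```text
pics
{'clock': 0.0, 'eef_pos': array([0.14746002, 0.47710461, 0.23841714]), 'tool_rot': array([ 1.49338357e-01,  9.88785593e-01, -1.03608608e-03, -1.79038241e-04]), 'ft_force': array([0.58183533, 0.49509746, 0.53453142]), 'grip_width': 0.0853129917561259} 0.008
top {'K': array([[520.06679431,   0.        , 322.26078374],
       [  0.        , 520.06679431, 230.80649368],
       [  0.        ,   0.        ,   1.        ]]), 'T': array([[ 0.05330141, -0.97618994,  0.21026686,  0.37234912],
       [-0.99857019, -0.0512485 ,  0.01520415,  0.01527503],
       [-0.00406627, -0.21077662, -0.9775258 ,  1.1505117 ],
       [ 0.        ,  0.        ,  0.        ,  1.        ]])}
side {'K': array([[487.1616693 ,   0.        , 315.34998469],
       [  0.        , 487.1616693 , 237.31584859],
       [  0.        ,   0.        ,   1.        ]]), 'T': array([[ 0.99920763, -0.01764723,  0.03567465,  0.53232734],
       [-0.03875989, -0.63510272,  0.77145461, -0.65553514],
       [ 0.00904303, -0.77222608, -0.63528349,  0.64285727],
       [ 0.        ,  0.        ,  0.        ,  1.        ]])}
```

View pics/top0.png

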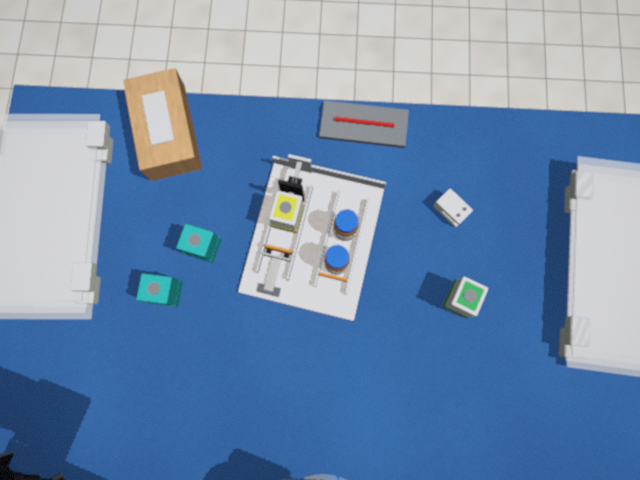

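View pics/side0.png

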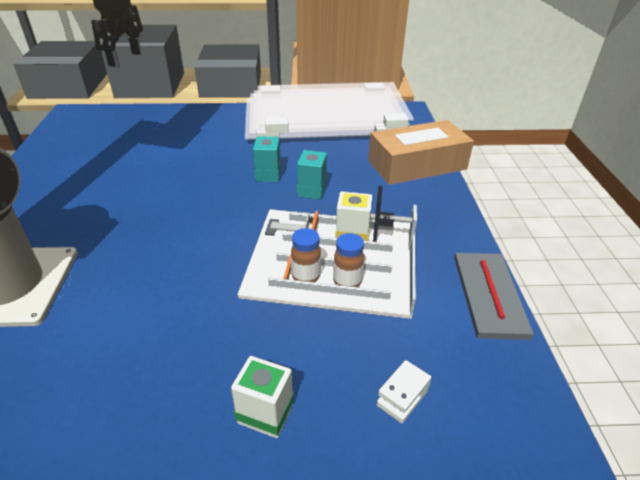

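Top: rack corners about (239,292), (354,320), (385,184); old refill (286,207), stop (278,250), pusher (291,186), new refill (470,296), clamp (454,207). Next come zoomed crops for accuracy.

```bash
python3 - <<'E'
import cv2,numpy as np
t=cv2.imread('pics/top0.png')
a=cv2.resize(t[145:325,230:395],None,fx=3.3,fy=3.3,interpolation=cv2.INTER_CUBIC)
b=cv2.resize(t[265:325,435:495],None,fx=4,fy=4,interpolation=cv2.INTER_CUBIC)
c=np.zeros((594,545+b.shape[1],3),np.uint8);c[:a.shape[0],:a.shape[1]]=a;c[:b.shape[0],545:]=b
cv2.imwrite('pics/crop0.png',c);print(a.shape,b.shape)
E
```

```text
(594, 544, 3) (240, 240, 3)
```

View pics/crop0.png

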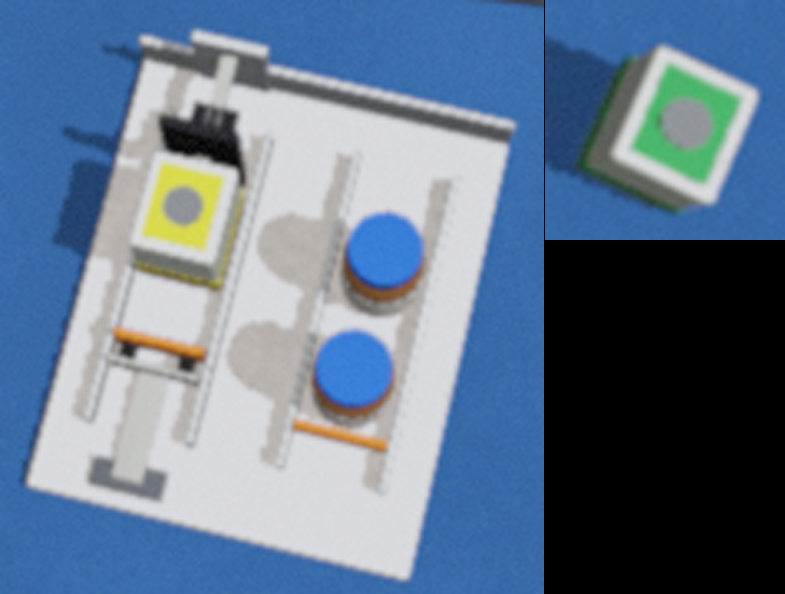

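```bash
cat >h.py <<'E'
import cv2,numpy as np
from workcell import bot
M={n:bot.camera_model(n) for n in('top','side')}
def ray(n,uv,z):
    m=M[n];uv=np.atleast_2d(uv).astype(float)
    d=np.c_[uv,np.ones(len(uv))]@np.linalg.inv(m['K']).T@m['T'][:3,:3].T
    c=m['T'][:3,3];return (c+d*((z-c[2])/d[:,2])[:,None])
def proj(n,P):
    m=M[n];p=(np.atleast_2d(P)-m['T'][:3,3])@m['T'][:3,:3]@m['K'].T;return p[:,:2]/p[:,2:]
def blob(n,img,lo,hi,box,z):
    x0,y0,x1,y1=box;h=cv2.cvtColor(img[y0:y1,x0:x1],cv2.COLOR_BGR2HSV)
    k=cv2.inRange(h,lo,hi);cs,_=cv2.findContours(k,0,1);c=max(cs,key=cv2.contourArea)
    W=ray(n,cv2.convexHull(c)[:,0]+[x0,y0],z)[:,:2];return cv2.minAreaRect((W*1000).astype(np.float32))
E
python3 - <<'E'
from h import *
np.set_printoptions(precision=4,suppress=True)
t=cv2.imread('pics/top0.png');s=cv2.imread('pics/side0.png')
A=lambda p:(np.array(p,float)+.5)/3.3-.5+[230,145]
B=lambda p:(np.array(p,float)-[545,0]+.5)/4-.5+[435,265]
f=ray('top',A([(27,487),(410,580)]),.012);d=f[0]-f[1];L=np.linalg.norm(d)
print('front',f,L); y=d/L;x=np.array([y[1],-y[0],0]);O=f.mean(0)+.155*x;print('yaw',np.arctan2(x[1],x[0]),O)
R=lambda P:np.c_[(P-O)@x,(P-O)@y]
print('rwall top',[R(ray('top',A([(143,38),(515,123)]),z)) for z in(.05,.087)])
print('rails',R(ray('top',A([(130,268),(90,415),(268,138),(190,440),(348,152),(280,465),(452,180),(382,490)]),.03)))
print('old corners',R(ray('top',A([(158,150),(243,165),(217,278-30),(133,230)]),.102)))
print('stop top',R(ray('top',A([(115,330),(205,353)]),.045)))
print('bracket',R(ray('top',A([(92,457),(167,475),(88,481),(162,498)]),.015)))
print('pusher top',R(ray('top',A([(162,117),(240,137)]),.124)))
nc=ray('top',B([(658,45),(758,95),(715,205),(612,158)]),.09);print('new',nc.mean(0),np.diff(np.r_[nc,nc[:1]],axis=0))
print('yellow',r:=blob('top',t,(22,120,100),(35,255,255),(265,180,310,225),.102),R(np.array([[*r[0],0]])/1000))
print('green',blob('top',t,(50,80,80),(75,255,255),(456,278,495,318),.09))
print('green side',blob('side',s,(50,80,80),(75,255,255),(233,355,296,392),.09))
print('yellow side',r:=blob('side',s,(22,120,100),(35,255,255),(335,190,375,212),.102),R(np.array([[*r[0],0]])/1000))
E
```

```text
front [[ 0.4705  0.2099  0.012 ]
 [ 0.4232 -0.0458  0.012 ]] 0.2599973527624384
yaw -0.18265952160485488 [0.5993 0.0539 0.012 ]
rwall top [array([[ 0.1538,  0.1276],
       [ 0.1536, -0.1298]]), array([[ 0.1414,  0.1206],
       [ 0.1411, -0.1281]])]
rails [[ 0.0012  0.0987]
 [-0.1008  0.099 ]
 [ 0.1108  0.0304]
 [-0.1014  0.031 ]
 [ 0.1138 -0.0248]
 [-0.1035 -0.0303]
 [ 0.111  -0.0977]
 [-0.1039 -0.0987]]
old corners [[0.0658 0.0895]
 [0.0688 0.0345]
 [0.0124 0.0374]
 [0.0114 0.0916]]
stop top [[-0.0443  0.0952]
 [-0.0454  0.0341]]
bracket [[-0.126   0.0928]
 [-0.1259  0.0415]
 [-0.1419  0.0913]
 [-0.1413  0.0409]]
pusher top [[0.0812 0.0889]
 [0.0799 0.0383]]
new [ 0.4811 -0.2744  0.09  ] [[-0.0229 -0.0507  0.    ]
 [-0.0566  0.0223  0.    ]
 [ 0.0208  0.0517  0.    ]
 [ 0.0587 -0.0234  0.    ]]
yellow ((644.5460205078125, 111.52664947509766), (38.028099060058594, 45.714759826660156), 78.6412353515625) [[0.0341 0.0649]]
green ((482.3861389160156, -274.3851013183594), (39.13186264038086, 46.80146026611328), 66.77540588378906)
green side ((480.4476318359375, -273.2175598144531), (40.569374084472656, 48.56275177001953), 66.9722900390625)
yellow side ((642.5523681640625, 112.68607330322266), (37.142486572265625, 46.721412658691406), 78.48385620117188) [[0.0319 0.0656]]
```

Poses agree between cameras: rack yaw −10.5°, origin (0.599, 0.054). The old refill is at rack x ≈ 33 mm, world (0.6435, 0.112). The new one is at (0.4815, −0.274) with yaw −23°. The crop shows the stop's top edge near rack x = −44 mm. I'm moving over the old refill now.

```bash
python3 -m jog '[[[0.25,-0.18,0,0,0,6.7,0],[0.25,-0.18,0,0,0,6.7,0],[0.25,-0.18,0,0,0,6.7,0],[0.25,-0.18,0,0,0,6.7,0],[0.25,-0.18,0,0,0,6.7,0],[0.25,-0.18,0,0,0,6.7,0],[0.25,-0.18,0,0,0,6.7,0],[0.25,-0.18,0,0,0,6.7,0],[0.25,-0.18,0,0,0,6.7,0]]]'
python3 -m jog '[[[0.2455,-0.186,0,0,0,0,0],[0.2455,-0.186,0,0,0,0,0],[0.2455,-0.186,0,0,0,0,0],[0.2455,-0.186,0,0,0,0,0],[0.2455,-0.186,0,0,0,0,0],[0.2455,-0.186,0,0,0,0,0],[0.2455,-0.186,0,0,0,0,0],[0.2455,-0.186,0,0,0,0,0],[0.2455,-0.186,0,0,0,0,0],[0.2455,-0.186,0,0,0,0,0]]]'
```

```text
clock: 0.85
eef_pos: [0.4006, 0.2949, 0.2387]
tool_rot: [0.094, 0.996, -0.001, 0.0]
ft_force: [-0.1, 0.9, -0.5]
grip_width: 0.0853
clock: 1.68
eef_pos: [0.643, 0.1116, 0.2379]
tool_rot: [0.092, 0.996, 0.0, -0.001]
ft_force: [-0.9, 0.2, 0.3]
grip_width: 0.0855
```

```bash
python3 -m jog '[[[0,0,-0.04,0,0,0,0],[0,0,-0.08,0,0,0,0],[0,0,-0.11,0,0,0,0],[0,0,-0.13,0,0,0,0],[0,0,-0.15,0,0,0,0],[0,0,-0.165,0,0,0,0],[0,0,-0.170,0,0,0,0],[0,0,-0.170,0,0,0,0]]]'
python3 - <<'E'
from h import *
a=bot.camera('side')[150:300,260:440];b=bot.camera('top')[140:320,230:380]
c=np.hstack([cv2.resize(a,(432,360)),cv2.resize(b,(300,360))]);cv2.imwrite('pics/g1.png',c)
E
```

```text
clock: 2.35
eef_pos: [0.6408, 0.1132, 0.0678]
tool_rot: [0.09, 0.996, -0.0, -0.002]
ft_force: [0.3, -1.0, 0.7]
grip_width: 0.0852
```

View pics/g1.png

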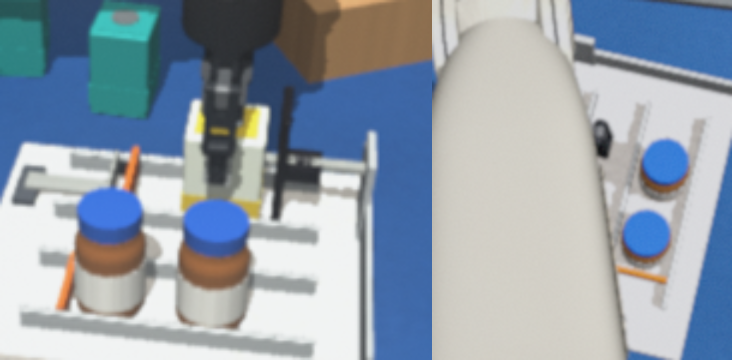

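The fingers straddle the refill, centred in x, at crop (222,130). I'll close now.

```bash
python3 -m jog '[[[0,0,0,0,0,0,255],[0,0,0,0,0,0,255],[0,0,0,0,0,0,255],[0,0,0,0,0,0,255],[0,0,0,0,0,0,255],[0,0,0,0,0,0,255],[0,0,0,0,0,0,255],[0,0,0,0,0,0,255],[0,0,0,0,0,0,255],[0,0,0,0,0,0,255]]]'
python3 -c "
from h import *
o=bot.get_obs();print(o['ft_force'],o['eef_pos'])"
```

```text
clock: 3.28
eef_pos: [0.6443, 0.112, 0.071]
tool_rot: [0.091, 0.996, 0.001, 0.001]
ft_force: [0.3, 1.7, 5.9]
grip_width: 0.055
[0.30181016 1.72929945 5.93761609] [0.64428822 0.11204473 0.07104857]
```

```bash
python3 -m jog '[[[0,0,0.001,0,0,0,255],[0,0,0.001,0,0,0,255],[0,0,0.001,0,0,0,255]]]'
python3 -m jog '[[[-0.0029,0.00055,0,0,0,0,255],[-0.0059,0.0011,0,0,0,0,255],[-0.0088,0.0016,0,0,0,0,255],[-0.0118,0.0022,0,0,0,0,255],[-0.0147,0.0027,0,0,0,0,255],[-0.0177,0.0033,0,0,0,0,255],[-0.0197,0.0036,0,0,0,0,255],[-0.0197,0.0036,0,0,0,0,255]]]'
```

```text
clock: 3.53
eef_pos: [0.6437, 0.1118, 0.071]
tool_rot: [0.091, 0.996, 0.0, 0.001]
ft_force: [-0.6, 0.7, 5.1]
grip_width: 0.0557
clock: 4.2
eef_pos: [0.6236, 0.1156, 0.071]
tool_rot: [0.091, 0.996, 0.0, 0.001]
ft_force: [2.2, 0.4, 6.1]
grip_width: 0.0553
```

```bash
python3 -m jog '[[[-0.002,0.0004,0.001,0,0,0,255],[-0.004,0.0007,0.001,0,0,0,255],[-0.006,0.0011,0.001,0,0,0,255],[-0.008,0.0015,0.001,0,0,0,255],[-0.0098,0.0018,0.001,0,0,0,255],[-0.0098,0.0018,0.001,0,0,0,255]]]'
python3 -m jog '[[[-0.001,0.0002,0,0,0,0,255],[-0.002,0.0004,0,0,0,0,255],[-0.003,0.0005,0,0,0,0,255],[-0.004,0.0007,0,0,0,0,255],[-0.004,0.0007,0,0,0,0,255]]]'
```

```text
clock: 4.7
eef_pos: [0.6129, 0.117, 0.0711]
tool_rot: [0.091, 0.996, -0.0, -0.001]
ft_force: [0.3, 0.5, 2.5]
grip_width: 0.0549
clock: 5.12
eef_pos: [0.6092, 0.1178, 0.0711]
tool_rot: [0.091, 0.996, -0.0, -0.0]
ft_force: [1.1, -0.7, 2.1]
grip_width: 0.0552
```

```bash
for i in 1; do python3 -m jog '[[[-0.001,0.0002,0,0,0,0,255],[-0.002,0.0004,0,0,0,0,255],[-0.002,0.0004,0,0,0,0,255]]]'; done
python3 -m jog '[[[-0.001,0.0002,0,0,0,0,255],[-0.002,0.0004,0,0,0,0,255],[-0.002,0.0004,0,0,0,0,255]]]'
```

```text
clock: 5.37
eef_pos: [0.6072, 0.1183, 0.0711]
tool_rot: [0.091, 0.996, -0.0, -0.0]
ft_force: [0.9, -0.9, 0.4]
grip_width: 0.0552
clock: 5.62
eef_pos: [0.6052, 0.1186, 0.0711]
tool_rot: [0.091, 0.996, -0.0, -0.0]
ft_force: [0.6, 0.1, 1.3]
grip_width: 0.0548
```

```bash
python3 -m jog '[[[-0.001,0.0002,0,0,0,0,255],[-0.001,0.0002,0,0,0,0,255],[-0.001,0.0002,0,0,0,0,255]]]'
```

```text
clock: 5.87
eef_pos: [0.6042, 0.1188, 0.0711]
tool_rot: [0.091, 0.996, -0.0, -0.0]
ft_force: [-0.1, -0.6, 0.4]
grip_width: 0.0551
```

```bash
python3 -m jog '[[[-0.001,0.0002,0,0,0,0,255],[-0.001,0.0002,0,0,0,0,255],[-0.002,0.0004,0,0,0,0,255],[-0.002,0.0004,0,0,0,0,255]]]'
```

```text
clock: 6.2
eef_pos: [0.6023, 0.1192, 0.0711]
tool_rot: [0.091, 0.996, -0.0, -0.0]
ft_force: [0.4, -0.7, -0.3]
grip_width: 0.0556
```

```bash
python3 -m jog '[[[-0.001,0.0002,0,0,0,0,255],[-0.001,0.0002,0,0,0,0,255],[-0.001,0.0002,0,0,0,0,255]]]'
```

```text
clock: 6.45
eef_pos: [0.6013, 0.1194, 0.0711]
tool_rot: [0.091, 0.996, -0.0, -0.0]
ft_force: [0.7, -1.1, -0.4]
grip_width: 0.0552
```

```bash
python3 -m jog '[[[-0.001,0.0002,0,0,0,0,255],[-0.001,0.0002,0,0,0,0,255],[-0.001,0.0002,0,0,0,0,255]]]'
```

```text
clock: 6.7
eef_pos: [0.6007, 0.1195, 0.0712]
tool_rot: [0.091, 0.996, -0.0, 0.0]
ft_force: [0.7, 0.0, -1.6]
grip_width: 0.0554
```

```bash
python3 -m jog '[[[-0.001,0.0002,0,0,0,0,255],[-0.001,0.0002,0,0,0,0,255],[-0.001,0.0002,0,0,0,0,255]]]'
```

```text
clock: 6.95
eef_pos: [0.6001, 0.1196, 0.0713]
tool_rot: [0.091, 0.996, -0.0, 0.0]
ft_force: [1.5, -0.4, -2.5]
grip_width: 0.0555
```

```bash
python3 - <<'E'
from h import *
s=bot.camera('side');cv2.imwrite('pics/s2.png',cv2.resize(s[180:300,240:400],(800,600),interpolation=cv2.INTER_CUBIC))
E
```

```text
(no output)
```

View pics/s2.png

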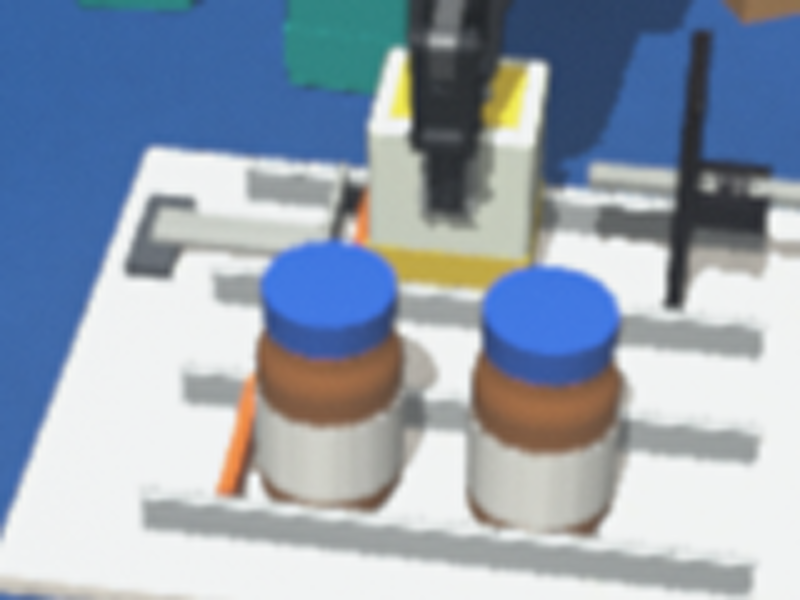

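The refill sits against the orange plate at (362,215), and progress per command has dropped. One more small step should confirm contact.

```bash
python3 -m jog '[[[-0.001,0.0002,0,0,0,0,255],[-0.001,0.0002,0,0,0,0,255],[-0.001,0.0002,0,0,0,0,255]]]'
```

```text
clock: 7.25
eef_pos: [0.5993, 0.1198, 0.0715]
tool_rot: [0.091, 0.996, -0.0, 0.001]
ft_force: [3.5, -2.4, -3.6]
grip_width: 0.0552
```

```bash
python3 -m jog '[[[-0.001,0.0002,0,0,0,0,255],[-0.001,0.0002,0,0,0,0,255],[-0.001,0.0002,0,0,0,0,255]]]'
```

```text
clock: 7.5
eef_pos: [0.5987, 0.12, 0.0716]
tool_rot: [0.091, 0.996, -0.0, 0.001]
ft_force: [6.1, -2.5, -3.1]
grip_width: 0.0551
```

Contact is clear: 6.6 N, rising 2.5 N per step. I'll ease off to a light touch and release.

```bash
python3 -m jog '[[[0.001,-0.0002,-0.0005,0,0,0,255],[0.002,-0.0004,-0.001,0,0,0,255],[0.003,-0.0005,-0.0015,0,0,0,255],[0.003,-0.0005,-0.0015,0,0,0,255]]]'
python3 -m jog '[[[0,0,0,0,0,0,0],[0,0,0,0,0,0,0],[0,0,0,0,0,0,0],[0,0,0,0,0,0,0],[0,0,0,0,0,0,0],[0,0,0,0,0,0,0]]]'
```

```text
clock: 7.83
eef_pos: [0.6001, 0.1198, 0.0711]
tool_rot: [0.091, 0.996, 0.0, -0.0]
ft_force: [-0.6, -1.1, 5.7]
grip_width: 0.0551
clock: 8.33
eef_pos: [0.6003, 0.1198, 0.0695]
tool_rot: [0.091, 0.996, 0.0, -0.0]
ft_force: [-0.3, 0.3, -0.2]
grip_width: 0.0856
```

```bash
python3 -m jog '[[[0,0,0.03,0,0,0,0],[0,0,0.07,0,0,0,0],[0,0,0.11,0,0,0,0],[0,0,0.15,0,0,0,0],[-0.01,-0.033,0.15,0,0,-1,0],[-0.022,-0.072,0.15,0,0,-2,0],[-0.034,-0.111,0.15,0,0,-4,0],[-0.046,-0.150,0.15,0,0,-5,0],[-0.058,-0.19,0.15,0,0,-6,0],[-0.058,-0.19,0.15,0,0,-6,0]]]'
python3 -m jog '[[[-0.0605,-0.204,0,0,0,-6.6,0],[-0.0605,-0.204,0,0,0,-6.6,0],[-0.0605,-0.204,0,0,0,-6.6,0],[-0.0605,-0.204,0,0,0,-6.6,0],[-0.0605,-0.204,0,0,0,-6.6,0],[-0.0605,-0.204,0,0,0,-6.6,0],[-0.0605,-0.204,0,0,0,-6.6,0],[-0.0605,-0.204,0,0,0,-6.6,0]]]'
python3 - <<'E'
from h import *
t=bot.camera('top')
a=cv2.resize(t[145:325,230:395],None,fx=3.3,fy=3.3,interpolation=cv2.INTER_CUBIC)
cv2.imwrite('pics/t3.png',a)
O=np.array([.5993,.0539]);x=np.array([np.cos(.18266),-np.sin(.18266)]);y=np.array([-x[1],x[0]])
r=blob('top',t,(22,120,100),(35,255,255),(250,190,310,265),.102);p=np.array(r[0])/1000-O;print(r,p@x,p@y)
E
```

```text
clock: 9.17
eef_pos: [0.5403, -0.0766, 0.2201]
tool_rot: [0.148, 0.989, -0.002, -0.0]
ft_force: [-0.2, 0.8, -0.6]
grip_width: 0.0852
clock: 9.83
eef_pos: [0.4821, -0.2741, 0.2196]
tool_rot: [0.201, 0.98, 0.0, -0.0]
ft_force: [0.3, 0.8, -0.0]
grip_width: 0.0854
((601.7094116210938, 119.2237777709961), (38.798309326171875, 46.47119903564453), 78.7724838256836) -0.009496471766891305 0.0646747109047654
```

View pics/t3.png

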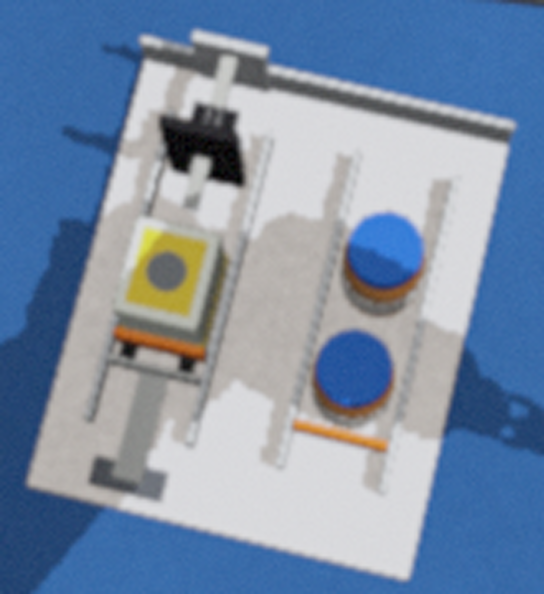

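The old refill is at rack x ≈ −10 mm, tight to the orange stop, with its rear at about +22 mm. The jars haven't moved. I'll descend on the new refill and grip it.

```bash
python3 -m jog '[[[0,0,-0.04,0,0,0,0],[0,0,-0.08,0,0,0,0],[0,0,-0.11,0,0,0,0],[0,0,-0.13,0,0,0,0],[0,0,-0.145,0,0,0,0],[0,0,-0.158,0,0,0,0],[0,0,-0.162,0,0,0,0],[0,0,-0.162,0,0,0,0]]]'
python3 -m jog '[[[0,0,0,0,0,0,255],[0,0,0,0,0,0,255],[0,0,0,0,0,0,255],[0,0,0,0,0,0,255],[0,0,0,0,0,0,255],[0,0,0,0,0,0,255],[0,0,0,0,0,0,255],[0,0,0,0,0,0,255]]]'
```

```text
clock: 10.55
eef_pos: [0.482, -0.2721, 0.0567]
tool_rot: [0.199, 0.98, 0.001, -0.001]
ft_force: [0.1, 0.3, 0.5]
grip_width: 0.0853
clock: 11.22
eef_pos: [0.4834, -0.2748, 0.0593]
tool_rot: [0.2, 0.98, -0.0, 0.002]
ft_force: [1.0, 1.1, 6.0]
grip_width: 0.0553
```

```bash
python3 -m jog '[[[0,0,0.03,0,0,0,255],[0,0,0.07,0,0,0,255],[0,0,0.11,0,0,0,255],[0,0,0.15,0,0,0,255],[0,0,0.163,0,0,0,255],[0,0,0.163,0,0,0,255]]]'
python3 -m jog '[[[0.012,0.03,0,0,0,1,255],[0.026,0.062,0,0,0,2.5,255],[0.04,0.095,0,0,0,4,255],[0.054,0.128,0,0,0,5,255],[0.068,0.16,0,0,0,6,255],[0.08,0.19,0,0,0,6.3,255],[0.08,0.19,0,0,0,6.3,255]]]'
python3 -m jog '[[[0.013,0.03,0,0,0,1,255],[0.027,0.062,0,0,0,2.5,255],[0.041,0.095,0,0,0,4,255],[0.055,0.128,0,0,0,5,255],[0.069,0.16,0,0,0,6,255],[0.0832,0.1955,0,0,0,6.3,255],[0.0832,0.1955,0,0,0,6.3,255],[0.0832,0.1955,0,0,0,6.3,255],[0.0832,0.1955,0,0,0,6.3,255]]]'
```

```text
clock: 11.72
eef_pos: [0.4842, -0.2757, 0.2256]
tool_rot: [0.2, 0.98, -0.001, 0.004]
ft_force: [0.3, 0.1, -2.3]
grip_width: 0.0553
clock: 12.3
eef_pos: [0.5626, -0.0787, 0.2177]
tool_rot: [0.142, 0.99, 0.001, -0.002]
ft_force: [0.7, -0.4, -1.0]
grip_width: 0.0552
clock: 13.05
eef_pos: [0.6442, 0.1106, 0.2182]
tool_rot: [0.091, 0.996, -0.001, -0.002]
ft_force: [-0.6, 0.1, -2.1]
grip_width: 0.0551
```

```bash
python3 -m jog '[[[0,0.001,-0.015,0,0,0,255],[0,0.001,-0.03,0,0,0,255],[0,0.001,-0.042,0,0,0,255],[0,0.001,-0.05,0,0,0,255],[0,0.001,-0.05,0,0,0,255],[0,0.001,-0.05,0,0,0,255]]]'
python3 - <<'E'
from h import *
s=bot.camera('side');cv2.imwrite('pics/s3.png',s)
cv2.imwrite('pics/s3c.png',cv2.resize(s[130:250,280:440],(800,600),interpolation=cv2.INTER_CUBIC))
E
```

```text
clock: 13.55
eef_pos: [0.6448, 0.1108, 0.1704]
tool_rot: [0.092, 0.996, -0.0, -0.001]
ft_force: [-0.4, -0.2, -0.9]
grip_width: 0.0554
```

View pics/s3c.png

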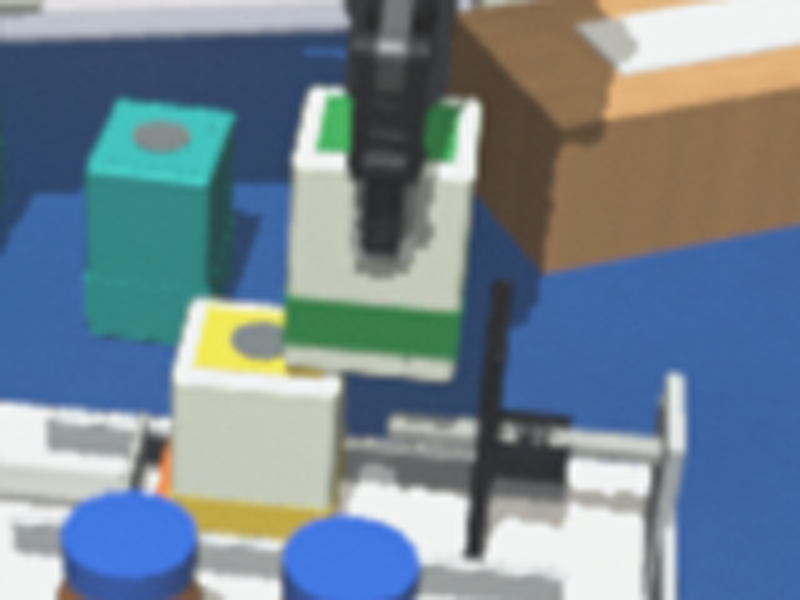

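The new refill hangs above the old one and ahead of the pusher plate. The pale strip in front of the pusher is only lit floor. I'll work out its tilt and height from its corners.

```bash
python3 - <<'E'
from h import *
np.set_printoptions(precision=4,suppress=True)
O=np.array([.5993,.0539,0]);x=np.array([np.cos(.18266),-np.sin(.18266),0]);y=np.array([-x[1],x[0],0])
def pl(c,yr):
    m=M['side'];uv=(np.array(c,float)+.5)/5-.5+[280,130]
    d=np.c_[uv,np.ones(len(uv))]@np.linalg.inv(m['K']).T@m['T'][:3,:3].T;q=m['T'][:3,3]
    P=q+d*((yr-(q-O)@y)/(d@y))[:,None];return np.c_[(P-O)@x,P[:,2]]
print('new botL,botR,topR,topL',pl([(285,365),(455,380),(475,182),(294,168)],.037))
print('old topL,topR,botR,botL',pl([(174,385),(342,380),(336,535),(168,520)],.037))
print('pusher top/bot face',pl([(491,290),(468,555)],.039))
E
```

```text
new botL,botR,topR,topL [[-0.      0.1122]
 [ 0.0637  0.1124]
 [ 0.0638  0.1978]
 [ 0.      0.1974]]
old topL,topR,botR,botL [[-0.042   0.0983]
 [ 0.0217  0.1077]
 [ 0.0232  0.0326]
 [-0.0439  0.0318]]
pusher top/bot face [[0.0734 0.1522]
 [0.0756 0.0274]]
```

```bash
python3 -m jog '[[[0,0,-0.002,0,0,0,255],[0,0,-0.004,0,0,0,255],[0.0029,-0.0005,-0.004,0,0,0,255],[0.0059,-0.0011,-0.004,0,0,0,255],[0.0088,-0.0016,-0.004,0,0,0,255],[0.0118,-0.0022,-0.004,0,0,0,255],[0.0138,-0.0025,-0.004,0,0,0,255],[0.0157,-0.0029,-0.004,0,0,0,255],[0.0157,-0.0029,-0.004,0,0,0,255]]]'
python3 -m jog '[[[0.002,-0.0004,0,0,0,0,255],[0.0039,-0.0007,0,0,0,0,255],[0.0059,-0.0011,0,0,0,0,255],[0.0079,-0.0015,0,0,0,0,255],[0.0098,-0.0018,0,0,0,0,255],[0.0108,-0.002,0,0,0,0,255],[0.0118,-0.0022,0,0,0,0,255],[0.0118,-0.0022,0,0,0,0,255]]]'
python3 - <<'E'
from h import *
s=bot.camera('side')
cv2.imwrite('pics/s4c.png',cv2.resize(s[130:250,280:440],(800,600),interpolation=cv2.INTER_CUBIC))
E
```

```text
clock: 14.35
eef_pos: [0.6608, 0.1094, 0.1666]
tool_rot: [0.091, 0.996, 0.0, -0.001]
ft_force: [-2.9, 0.9, -0.2]
grip_width: 0.0553
clock: 15.02
eef_pos: [0.673, 0.1071, 0.1666]
tool_rot: [0.091, 0.996, 0.0, -0.0]
ft_force: [-3.5, 1.4, -0.9]
grip_width: 0.0551
```

View pics/s4c.png

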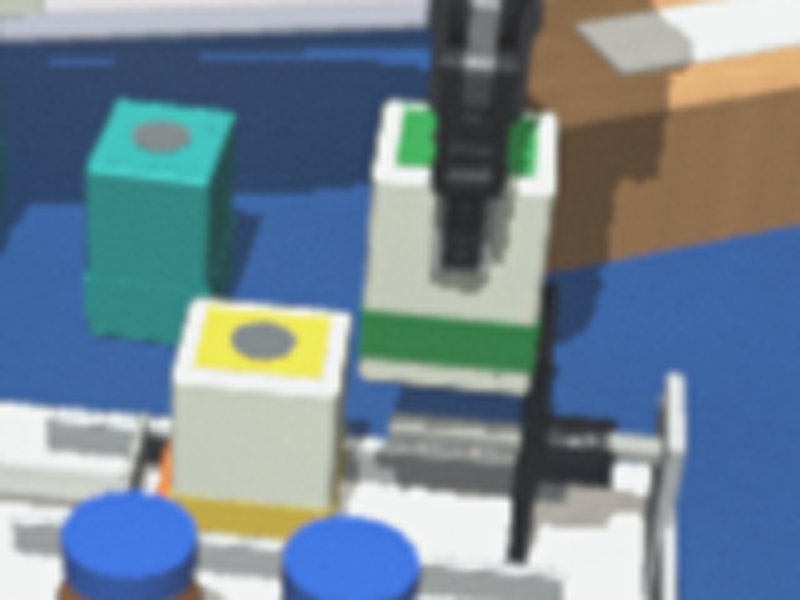

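The pusher is pressed back about 16 mm and the new refill clears the old one's rear edge, (362,375) against (342,380), about 5 mm. It is centred in the lane (y = 65.7 mm). I'll go straight down.

```bash
python3 -m jog '[[[0,0,-0.006,0,0,0,255],[0,0,-0.014,0,0,0,255],[0,0,-0.022,0,0,0,255],[0,0,-0.03,0,0,0,255],[0,0,-0.038,0,0,0,255],[0,0,-0.046,0,0,0,255],[0,0,-0.054,0,0,0,255],[0,0,-0.06,0,0,0,255],[0,0,-0.06,0,0,0,255]]]'
```

```text
clock: 15.82
eef_pos: [0.6717, 0.107, 0.1043]
tool_rot: [0.091, 0.996, -0.0, -0.002]
ft_force: [-4.5, 1.4, -3.8]
grip_width: 0.0554
```

```bash
python3 -m jog '[[[0,0,-0.006,0,0,0,255],[0,0,-0.012,0,0,0,255],[0,0,-0.018,0,0,0,255],[0,0,-0.023,0,0,0,255],[0,0,-0.027,0,0,0,255],[0,0,-0.03,0,0,0,255],[0,0,-0.03,0,0,0,255]]]'
```

```text
clock: 16.4
eef_pos: [0.6723, 0.1071, 0.0757]
tool_rot: [0.091, 0.996, -0.0, -0.001]
ft_force: [-3.3, 0.8, -2.9]
grip_width: 0.0551
```

```bash
python3 -m jog '[[[0,0,-0.001,0,0,0,255],[0,0,-0.002,0,0,0,255],[0,0,-0.003,0,0,0,255],[0,0,-0.003,0,0,0,255]]]'
```

```text
clock: 16.73
eef_pos: [0.673, 0.1071, 0.074]
tool_rot: [0.091, 0.996, 0.0, 0.0]
ft_force: [-3.9, 0.8, 0.0]
grip_width: 0.0555
```

```bash
python3 -m jog '[[[0,0,-0.001,0,0,0,255],[0,0,-0.002,0,0,0,255],[0,0,-0.002,0,0,0,255]]]'
python3 - <<'E'
from h import *
s=bot.camera('side')
cv2.imwrite('pics/s5c.png',cv2.resize(s[150:270,280:440],(800,600),interpolation=cv2.INTER_CUBIC))
E
```

```text
clock: 16.98
eef_pos: [0.6729, 0.1072, 0.0717]
tool_rot: [0.091, 0.996, 0.0, 0.0]
ft_force: [-4.2, 0.5, 0.9]
grip_width: 0.0552
```

View pics/s5c.png

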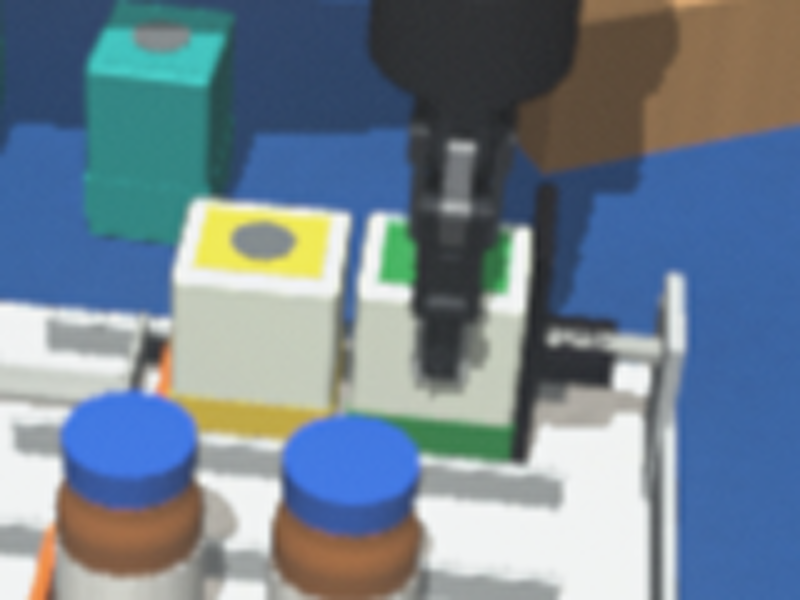

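The new refill is in the lane with the pusher on its rear face and about 5 mm of gap to the old one. I'll seat it, ease it forward to touch, then release.

```bash
python3 -m jog '[[[0,0,-0.001,0,0,0,255],[-0.001,0.0002,-0.001,0,0,0,255],[-0.002,0.0004,-0.001,0,0,0,255],[-0.003,0.0005,-0.001,0,0,0,255],[-0.004,0.0007,-0.001,0,0,0,255],[-0.004,0.0007,-0.001,0,0,0,255]]]'
```

```text
clock: 17.53
eef_pos: [0.6694, 0.1078, 0.0714]
tool_rot: [0.091, 0.996, 0.0, 0.001]
ft_force: [-1.7, 0.1, 2.6]
grip_width: 0.0555
```

```bash
python3 -m jog '[[[0,0,0,0,0,0,0],[0,0,0,0,0,0,0],[0,0,0,0,0,0,0],[0,0,0,0,0,0,0],[0,0,0,0,0,0,0],[0,0,0,0,0,0,0],[0,0,0,0,0,0,0]]]'
python3 -m jog '[[[0,0,0.01,0,0,0,0],[0,0,0.03,0,0,0,0],[0,0,0.06,0,0,0,0],[0,0,0.10,0,0,0,0],[0,0,0.13,0,0,0,0],[-0.03,-0.02,0.15,0,0,0,0],[-0.06,-0.05,0.15,0,0,0,0],[-0.09,-0.08,0.15,0,0,0,0],[-0.12,-0.11,0.15,0,0,0,0],[-0.14,-0.14,0.15,0,0,0,0]]]'
python3 -m jog '[[[-0.02,-0.03,0,0,0,0,0],[-0.04,-0.06,0,0,0,0,0],[-0.06,-0.09,0,0,0,0,0],[-0.08,-0.12,0,0,0,0,0],[-0.1,-0.15,0,0,0,0,0],[-0.1,-0.15,0,0,0,0,0]]]'
python3 - <<'E'
from h import *
s=bot.camera('side');t=bot.camera('top')
c=np.hstack([cv2.resize(s[170:300,250:420],(445,340),interpolation=cv2.INTER_CUBIC),cv2.resize(t[145:325,230:395],(312,340),interpolation=cv2.INTER_CUBIC)])
cv2.imwrite('pics/f.png',c)
O=np.array([.5993,.0539]);x=np.array([np.cos(.18266),-np.sin(.18266)]);y=np.array([-x[1],x[0]])
for n,lo,hi in(('old',(22,120,60),(35,255,255)),('new',(50,80,50),(75,255,255))):
    r=blob('top',t,lo,hi,(250,170,310,265),.102);p=np.array(r[0])/1000-O;print(n,r,p@x,p@y)
E
```

```text
clock: 18.12
eef_pos: [0.6689, 0.1078, 0.0707]
tool_rot: [0.091, 0.996, -0.0, -0.0]
ft_force: [-0.1, -0.4, -1.1]
grip_width: 0.0855
clock: 18.95
eef_pos: [0.5265, -0.0328, 0.222]
tool_rot: [0.091, 0.996, 0.0, 0.0]
ft_force: [0.1, -0.4, -0.3]
grip_width: 0.0854
clock: 19.45
eef_pos: [0.4257, -0.1864, 0.222]
tool_rot: [0.095, 0.995, -0.001, -0.0]
ft_force: [0.9, 0.6, 0.8]
grip_width: 0.0856
old ((600.1633911132812, 119.50038146972656), (37.838768005371094, 46.339759826660156), 79.17733764648438) -0.01106701661305326 0.06466588464155222
new ((663.6747436523438, 108.72447204589844), (38.8149528503418, 47.07261276245117), 78.87079620361328) 0.0533451611119201 0.06560582398964103
```

View pics/f.png

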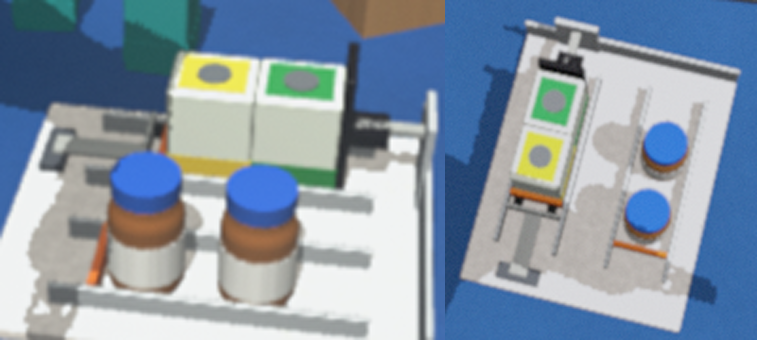

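Both refills stand upright, centres 64.4 mm apart, so they are touching. The pusher at (350,115) presses on the green one and the old one sits against the stop. The stop gave by about 1.6 mm, which fits the spring force. Jars and clamp weren't touched, and the arm is clear, so I'm handing in.

```bash
python3 -c "
from workcell import bot
print(bot.job_done(), bot.get_obs()['clock'])"
```

```text
the job is handed in; nothing more can be done
the job is handed in; nothing more can be done
```

The job is done and handed in after about 20 s of the 64 s allowed; no verdict was reported.

- **Old refill:** I gripped it and pulled it forward along the lane. I felt the stop as a steadily rising force, peaking near 6.6 N against the 12 N limit. I then eased off and released it at the stop.
- **New refill:** I used its lower rear edge to press the pusher back about 16 mm, lowered it upright behind the old one, eased it forward and released it.

**Last checks, from the final pictures:**
- Both refills stand upright in the lane, their centres 64.4 mm apart, so they are touching.
- The pusher is against the new refill's rear face and the old refill is against the orange stop.
- The old refill moved about 1.6 mm further forward once the spring took hold, as expected from the stop's rubber buffers.
- The jars had not moved, and the arm was clear of everything. I kept away from the clamp and the turquoise look-alikes, but they were not in the final crops, so I did not check them there.

One measurement disagreed: a hand-picked corner put the pusher top at 152 mm above the desk, against 124 mm from the task description. I took it for a mis-picked point and used the given value, and the pusher then moved as planned.

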